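Clamp the cold-brew outlet

TASK

Swing the hinged half of the clamp ring round the two flanges of the cold-brew canister and press it gently but firmly (about 13 N at its blue knob) against the gasket for a moment to bed it, then swing the red-knobbed latch lever fully home so that it holds the ring shut. Do not crush the gasket by pressing harder, leave the other things on the counter where they are, and let go.

Things in the scene. Friction and masses are not known exactly. Their poses are not given: they have to be found in the camera images.
- fitting: Cold-brew canister, fixed to the counter: steel, 124 across at the foot, with a neck whose flange (64 across, heights 102 to 108) meets the flange of the outlet tube above it (111 to 117). Outlet tube and elbow reach up to 178 and out 75 to this body's +x. Origin: on its vertical axis at counter height, z up. The clamp ring (85 across, heights 98 to 121) lies level round the flanges; its +x half is fixed.
- ring_hinge (a point): Top of the fixed vertical hinge pin of the moving ring half, 126 above the counter, at (0, 48) mm in the fitting's frame.
- ring_half: The moving, front (-x side) half of the clamp ring, aluminium. Origin on the hinge axis at counter height. It stays where it is left; about 1 N at its knob moves it. At its free end is a steel pin that the latch draws tight. Pressing it on with more than 15 N at the knob crushes the gasket.
- ring_knob (a point): Top centre, 165 above the counter, of the blue upright knob on the moving ring half: a plain cylinder 14 across, free from 121 to 165 high. When the joint reads 0 it stands at (-95, 0) mm in the fitting's frame; it moves on a circle of radius 106 about the hinge pin.
- ring (a joint): Angle of the moving ring half about its vertical hinge, rad. 0 = closed round the flanges as the latch holds it (within 0.03); growing = swung open, clockwise seen from above, out towards the fitting's -x; up to 1.8. Shortly before closed it meets the springy gasket, somewhere between 0.02 and 0.085.
- seal: Red gasket between the flanges, 67 across; origin on the fitting's axis at counter height. The closing ring half meets its springy lip. Gaskets differ in thickness: where contact begins cannot be seen, only felt; then the push at the knob rises by some 5 N per mm. A push of 10 to 15 N along the knob's path, held half a second, beds it. Let go, it springs back; the ring stays lightly against it.
- latch_pivot (a point): Top of the fixed vertical pivot pin of the latch lever, 135 above the counter, at (22, -60) mm in the fitting's frame.
- latch_lever: Steel latch lever, a level bar 13 wide, heights 124 to 132, ending 112 from its pivot; origin on the pivot axis at counter height. Under it, 48 from the pivot, is a roller that catches behind the ring's pin, if the ring is up against the gasket; otherwise it jams. It stays where it is left when free.
- latch_knob (a point): Top centre, 172 above the counter, of the red upright knob near the lever's end: a plain cylinder 14 across, free from 132 to 172 high, 105 from the pivot.
- latch (a joint): Angle of the lever, rad. 0 = fully home at its stop, pointing from the pivot to the fitting's -x and 0.15 towards +y; growing = swung open, anticlockwise from above, out to -y; up to 2.2. Going home it meets the ring's pin at about 0.5 and resists, by up to some 20 N at the knob for a thick gasket, until dead centre at 0.15; then the gasket drives it on to the stop. Let go before that, it may spring back.
- pagers: Bystander, leave it where it is: stack of six round black table pagers with red bands, 92 across, 66 high. Origin at its underside's centre.
- tape: Bystander, leave it where it is: yellow roll of tape lying flat, 90 across, 25 high. Origin at its underside's centre.
- spare_gasket: Bystander, leave it where it is: spare red gasket ring lying flat, 66 across, 6 high. Origin at its underside's centre.
- spare_cap: Bystander, leave it where it is: spare steel flanged end cap, 64 across, 38 high. Origin at its underside's centre.
- screwdriver: Bystander, leave it where it is: screwdriver lying on the counter, about 200 long. Origin at its underside's centre.
- mug: Bystander, leave it where it is: white mug, 80 across, 90 high. Origin at its underside's centre.
- syrup: Bystander, leave it where it is: amber syrup bottle, 60 across, 190 high. Origin at its underside's centre.
- spanner: Bystander, leave it where it is: steel spanner lying on the counter, about 200 long. Origin at its underside's centre.

How it is judged:
By the outcome, as a careful person would: the job done as asked, in the order asked, and still so for the second after the job is handed in, with the robot touching nothing.
It also fails if it takes over 64 s, if anything falls off the work surface, if the arm or the gripper's body presses on something with over 40 N, if the wrist force passes 120 N, or if a joint passes its speed limit or range.

ROBOT

A 6-joint arm with a two-finger parallel gripper is mounted at the origin on the work surface. World frame = base frame: x ahead of the robot, y to its left, z up, the work surface at z = 0. Lengths are in mm, angles in rad, forces in N, time in s.
With the tool pointing down it reaches from about 400 to 925 mm from the base axis. Payload 12.5 kg.
Tool frame: the origin (TCP) lies between the finger pads; the fingertips stand 25 mm ahead of it and the grasp point (between the pads) lies 6 mm ahead of it; z points along the fingers, y is the line along which they close (so a half turn about z gives the same grasp; the last joint's range is limited). The gripper opens to 95 mm and grips with 3 to 60 N. Pads are 20 mm wide; open, the fingers measure 119 mm over their backs; the gripper's body (75 mm by 180 mm) begins 59 mm behind the grasp point.
Start: joints at [-1.274, 0.491, 1.559, -0, 1.092, -0.106], TCP at [245.021, -574.986, 239.661] pointing down, gripper open.
Joint ranges: [-3.1, 3.1], [-0.84, 2.19], [0.05, 2.79], [-1.13, 4.28], [0.06, 2.93], [-2.69, 2.69]. Speed limits (rad/s): [2.22, 2.22, 2.79, 3.14, 3.14, 3.14].

INTERFACE

Orientations are given as [roll, pitch, yaw] about the fixed x, y, z axes, in that order (R = Rz(yaw) Ry(pitch) Rx(roll)).
In Python, from cell import state, read_camera, job_done, cut_out gives the robot as it stands. The module is installed in compiled form; this text tells all that it offers.
- The arm moves only by the tool jog_arm, never from a script. Its argument "motion" is a list of rows, each a list of 2 entries, a list of its own where there are three numbers: the shift along the tool's x, y, z in mm, then the turn about the tool's z in rad. A call has 1 to 5 rows; each row is the pose to reach, as a shift and turn from the pose commanded when the call began, along the tool's axes at that moment; what a row does not reach only later rows make up. A row lasts 1/10 s, in which the tool goes at most 50 mm and 8.59 degrees, less where a joint would pass 70% of its speed; a pose out of reach is approached as far as the arm can. A call with a gripper value outside its range is refused whole. "grip" is the closure, from 0 (fully open) to 1 (shut), set as the call begins (left out, the last holds). The fingers move at their own pace and stop on an object; the grip force is fixed at half the most. Time passes only in rows, so rows that repeat a pose let the fingers close. It gives the time, the measured TCP pose, the force, the opening and the grip force at its end, in the units of the state.
- state(): the state, without advancing time (a new reading comes with each control period).
- read_camera(name): name is "scene" or "top" or "wrist"; returns a dict with "img" (480x640x3 uint8, blue, green, red), "vertical_fov" (degrees; the focal length in pixels is half the picture's height over the tangent of half this angle, whatever the lens; pixels are square), "cx", "cy" (the principal point, pixels), "extrinsics" (4x4, takes a point from camera to world coordinates). Camera axes: x right, y up, looking along -z (the intrinsics and any distortion apply to the point x, -y, -z); pixel columns grow to the right and rows downward; lengths in mm; the calibration is good to about 2 mm. A picture is of the moment at which its call begins. There is no depth.
- job_done(): hands the job in; it is judged then, once.
Trained networks look in a picture, given as the dict that the camera call returned (one of the last four; its "shot" number tells which), for a name from the list of things; names that differ only in an ending like _2 or _b are one class to them, and where a whole thing is asked for, a point or a joint stands for the part that bears it (a point fixed in the world has none). Each returns a list of dicts, best first, with "p" (0 to 1); they miss things now and then, are a little off and sometimes report something else, mostly with a low value. They report only what shows in the picture. A call takes as long as a camera call.
- cut_out(name, picture): "region" (480x640 bool, what is visible of it) and "box" ([left, top, right, bottom] in pixels, round what is visible of it).
The state is a dict: "t": time; "joints": joint angles; "qvel": joint speeds; "tau": joint torques, N m; "eef_pos": TCP position; "tcp_rot": TCP orientation; "ft_force": force on the tool from outside, world axes, zero at the start; "moment": the same for the moment, N m; "opening": opening from 0.0 (shut) to 1.0 (fully open); "grip_force": force on a finger pad.
Only numpy, scipy, OpenCV 4.12 (cv2) and the standard library are available. Lean on these libraries where they do the work, as an engineer would, in place of code of your own. Each camera call takes 0.05 s, during which the arm holds its last target. There are 200 camera calls.

## Working session

There is one attempt and no reset: what is moved stays moved. The work goes in short steps, Python scripts to look and compute and a tool call to move; the robot and the scene stay as the last step left them, time stands still between calls to the robot, and variables do not carry over. Pictures are saved under pics/ and viewed, at most 10 in all, crops included, and the job is handed in when it is done.

Besides the shell and the picture viewer there is one more tool, called as name(argument=value, ...), one argument or row to a line, values as JSON. jog_arm: Moves the arm, as the interface text tells. Its arguments: {"type":"object","properties":{"motion":{"type":"array"},"grip":{"type":"number"}},"required":["motion"]}

```bash
mkdir -p pics
cat > h.py <<'E'
import numpy as np, cv2
from cell import state, read_camera, job_done, cut_out
def K(p):
    f=240/np.tan(np.radians(p["vertical_fov"])/2); return f
def ray(p,u,v):
    f=K(p);E=np.array(p["extrinsics"]);d=np.array([(u-p["cx"])/f,-(v-p["cy"])/f,-1.]);return E[:3,3],E[:3,:3]@d
def atz(p,u,v,z):
    o,d=ray(p,u,v);return o+d*(z-o[2])/d[2]
def proj(p,X):
    f=K(p);E=np.array(p["extrinsics"]);c=E[:3,:3].T@(np.array(X,float)-E[:3,3]);return p["cx"]+f*c[0]/-c[2],p["cy"]-f*c[1]/-c[2]
E
python3 - <<'E'
from h import *
print({k:np.round(v,3) for k,v in state().items()})
for n in("top","scene"):
    p=read_camera(n);cv2.imwrite(f"pics/{n}0.png",p["img"])
    print(n,[k for k in p if k!='img'],p["vertical_fov"],p["cx"],p["cy"],np.round(p["extrinsics"],3).tolist())
    for o in("fitting","ring_half","ring_knob","latch_lever","latch_knob","seal","latch_pivot","ring_hinge"):
        try:
            for r in cut_out(o,p)[:2]:
                v,u=np.nonzero(r["region"]);print(o,round(r["p"],2),r["box"],u.mean().round(),v.mean().round(),len(u))
        except Exception as e: print(o,e)
E
```

```text
{'t': np.float64(0.0), 'joints': array([-1.274,  0.492,  1.559, -0.   ,  1.092, -0.106]), 'qvel': array([ 0.001, -0.002,  0.001,  0.002, -0.001, -0.   ]), 'tau': array([ 0.0000e+00, -6.1263e+01, -2.5818e+01,  6.9000e-02,  4.8000e-02,
       -0.0000e+00]), 'eef_pos': array([ 244.921, -574.765,  239.044]), 'tcp_rot': array([-3.14 , -0.   ,  0.403]), 'ft_force': array([-0.179, -0.58 ,  0.253]), 'moment': array([ 0.02 ,  0.019, -0.011]), 'grip_force': np.float64(0.0), 'opening': np.float64(1.002)}
top ['vertical_fov', 'cx', 'cy', 'extrinsics', 'shot'] 44.51468256995149 330.93223943305304 233.2488619919848 [[-0.016, 0.997, -0.074, 475.064], [-1.0, -0.014, 0.016, -0.422], [0.015, 0.074, 0.997, 1274.551], [0.0, 0.0, 0.0, 1.0]]
fitting 0.79 [265.9, 186.2, 417.6, 284.7] 332.0 234.0 4532
ring_half 0.61 [266.1, 229.2, 328.4, 285.3] 298.0 261.0 562
ring_half 0.55 [159.8, 305.3, 202.4, 348.6] 181.0 326.0 961
ring_knob 0.64 [265.2, 229.4, 329.6, 279.8] 299.0 261.0 662
ring_knob 0.28 [481.4, 227.4, 496.5, 309.1] 488.0 265.0 783
latch_knob 0.64 [355.7, 215.1, 415.8, 251.6] 384.0 232.0 514
latch_knob
[... 373 characters left out ...]
2, 753.016], [0.0, 0.0, 0.0, 1.0]]
fitting 0.97 [259.2, 196.0, 355.1, 313.6] 318.0 269.0 4876
ring_half 0.78 [282.0, 195.7, 325.4, 243.0] 307.0 227.0 625
ring_knob 0.73 [285.7, 197.5, 325.2, 246.8] 308.0 227.0 624
ring_knob 0.57 [300.8, 334.1, 346.5, 403.4] 322.0 368.0 2579
latch_lever 0.92 [258.7, 262.0, 317.7, 283.3] 284.0 272.0 493
latch_knob 0.95 [258.1, 258.7, 320.1, 280.6] 285.0 271.0 499
seal 0.57 [285.0, 197.7, 323.5, 242.9] 308.0 227.0 570
latch_pivot 0.89 [258.8, 196.8, 353.8, 312.0] 318.0 269.0 4916
latch_pivot 0.57 [283.4, 199.1, 324.6, 243.5] 308.0 228.0 563
ring_hinge 0.93 [259.8, 196.5, 356.6, 315.2] 318.0 269.0 5040
ring_hinge 0.36 [307.3, 193.2, 336.2, 212.2] 321.0 203.0 506
```

Run:
```python
import cv2
a=cv2.imread("pics/top0.png");b=cv2.imread("pics/scene0.png")
A=cv2.resize(a[160:310,240:440],(800,600),interpolation=cv2.INTER_CUBIC);cv2.imwrite("pics/top0c.png",A)
B=cv2.resize(b[170:335,220:440],(800,600),interpolation=cv2.INTER_CUBIC);cv2.imwrite("pics/scene0c.png",B)
```

```text
(no output)
```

View pics/top0.png

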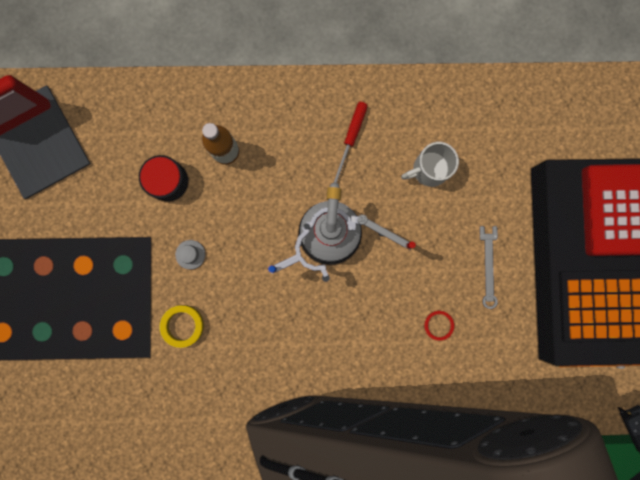

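View pics/top0c.png

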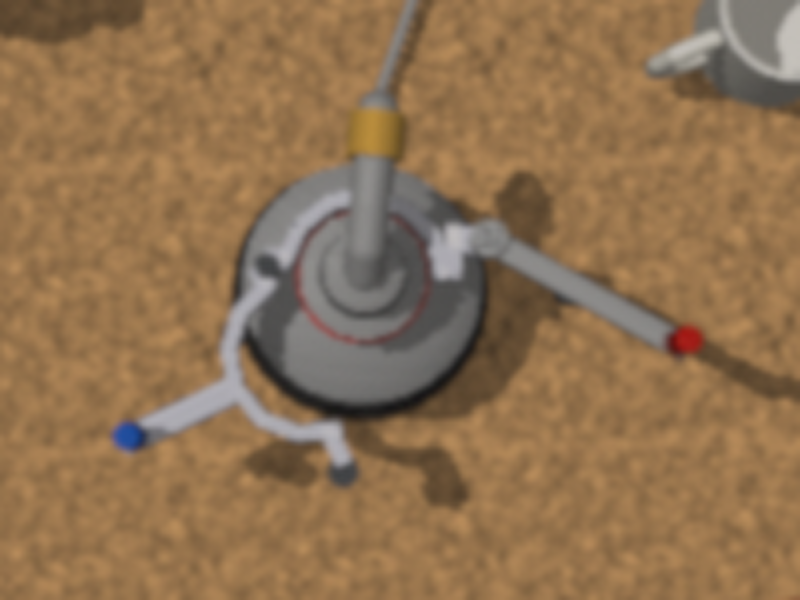

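View pics/scene0c.png

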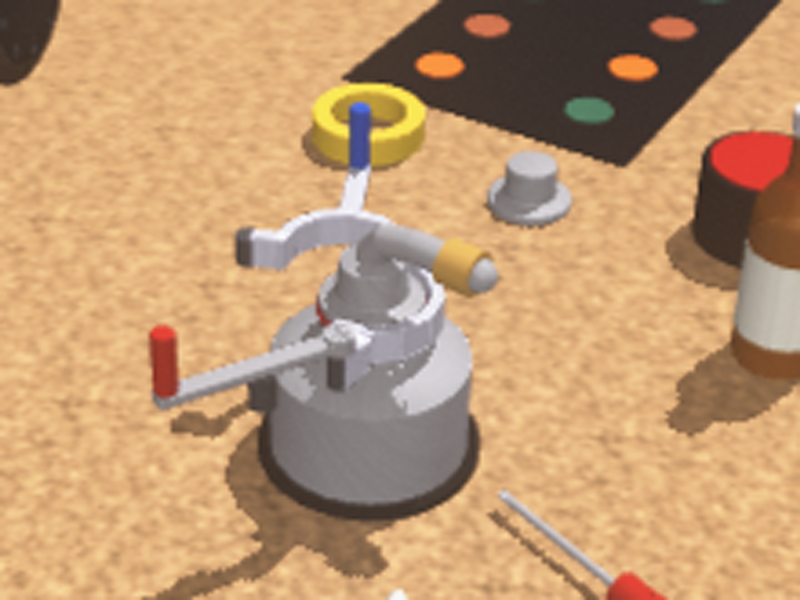

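The top crop shows the blue knob at full-image pixel (272, 269) and the red knob at (411, 244). The hinge pin is at about (307, 226) and the latch pivot at about (362, 219). The ring and the lever both stand well open.

```bash
cat >> h.py <<'E'
from scipy.optimize import least_squares
def pts(q):
    x,y,a,r,l=q;R=lambda p:np.array([x+np.cos(a)*p[0]-np.sin(a)*p[1],y+np.sin(a)*p[0]+np.cos(a)*p[1]])
    # ring: clockwise by r about hinge
    v=np.array([-95,-48.]);c,s=np.cos(-r),np.sin(-r);k=np.array([0,48])+[c*v[0]-s*v[1],s*v[0]+c*v[1]]
    # latch: dir at 0 = pi-0.15 -> towards +y ; grows anticlockwise
    t=np.pi-0.15+l;m=np.array([22,-60])+105*np.array([np.cos(t),np.sin(t)])
    f=lambda p,z:np.r_[R(p),z]
    return dict(hinge=f((0,48),126),piv=f((22,-60),135),ring=f(k,165),latch=f(m,172))
E
python3 - <<'E'
from h import *
def col(im,c,box):
    h=cv2.cvtColor(im,cv2.COLOR_BGR2HSV);x0,y0,x1,y1=box
    H=h[...,0];m=(h[...,1]>150)&(h[...,2]>60)&(((H>105)&(H<130)) if c=='b' else ((H<6)|(H>174)))
    M=np.zeros_like(m);M[y0:y1,x0:x1]=m[y0:y1,x0:x1];v,u=np.nonzero(M);return u,v
P=read_camera("top");S=read_camera("scene")
obs=[]
for n,p,c,b,z in(("ring",P,'b',(262,258,282,280),165),("latch",P,'r',(402,236,420,254),172)):
    u,v=col(p["img"],c,b);print(n,u.mean(),v.mean(),len(u),atz(p,u.mean(),v.mean(),z));obs.append((n,p,u.mean(),v.mean()))
for n,c,b in(("ring",'b',(310,190,330,225)),("latch",'r',(255,255,272,282))):
    u,v=col(S["img"],c,b);uu,vv=u[v<=v.min()+3].mean(),v.min()+1.5
    print(n,u.min(),u.max(),v.min(),v.max(),atz(S,uu,vv,165 if n=='ring' else 172));obs.append((n,S,uu,vv))
obs+= [("hinge",P,307,226.3),("piv",P,362.5,219.3)]
for n,p,u,v in obs[-2:]:print(n,atz(p,u,v,126 if n=='hinge' else 135))
def res(q):
    d=pts(q);return np.concatenate([np.array(proj(p,d[n]))-(u,v) for n,p,u,v in obs])
s=min((least_squares(res,[500,0,a,.8,1.2],loss='soft_l1') for a in np.arange(-3,3.2,.5)),key=lambda s:s.cost if 0<=s.x[3]<=1.8 and 0<=s.x[4]<=2.2 else 1e9)
print(s.cost,np.round(s.x,3),np.round(s.fun.reshape(-1,2),1).tolist());
for k,v in pts(s.x).items():print(k,v.round(1))
E
```

```text
ring 272.03846153846155 268.6923076923077 26 [492.00168975  93.72313487 165.        ]
latch 411.0731707317073 244.70731707317074 41 [ 533.02576028 -169.1600452   172.        ]
ring 317 320 199 200 [495.74999871  88.8279348  165.        ]
latch 261 267 260 278 [ 534.62445311 -172.62887298  172.        ]
hinge [574.68379751  27.76428808 126.        ]
piv [586.07442973 -81.00390368 135.        ]
1.7803835348713748 [ 5.70945e+02 -1.93380e+01 -9.70000e-02  1.03600e+00  1.27700e+00] [[-0.2, 0.1], [1.1, -0.0], [-0.3, -1.4], [-0.2, -0.7], [-0.3, -0.4], [0.1, -0.5]]
hinge [575.6  28.4 126. ]
piv [587.  -81.2 135. ]
ring [491.8  94.1 165. ]
latch [ 533.  -171.2  172. ]
```

jog_arm(
  motion=[
    [[32.6, -34.6, 0], 0],
    [[65.2, -69.2, 0], 0],
    [[97.8, -103.8, 0], 0],
    [[130.4, -138.4, 0], 0],
    [[163, -173, 0], 0],
  ],
  grip=0.35,
)

```text
t: 1.5
eef_pos: [327.4, -350.2, 239.8]
tcp_rot: [3.141, -0.0, 0.402]
ft_force: [1.3, -0.5, 0.6]
opening: 0.67
grip_force: 0.0
```

jog_arm(
  motion=[
    [[32.6, -34.6, 0], 0],
    [[65.2, -69.2, 0], 0],
    [[97.8, -103.8, 0], 0],
    [[130.4, -138.4, 0], 0],
    [[163, -173, 0], 0],
  ],
)

```text
t: 2.0
eef_pos: [409.6, -127.1, 239.9]
tcp_rot: [3.141, -0.001, 0.403]
ft_force: [0.5, -0.6, 0.5]
opening: 0.648
grip_force: 0.0
```

jog_arm(
  motion=[
    [[32.6, -34.6, 0], 0],
    [[65.2, -69.2, 0], 0],
    [[97.8, -103.8, 0], 0],
    [[130.4, -138.4, 0], 0],
    [[163, -173, 0], 0],
  ],
)

```text
t: 2.5
eef_pos: [491.8, 96.3, 239.9]
tcp_rot: [3.141, -0.001, 0.403]
ft_force: [1.1, -0.9, 0.1]
opening: 0.653
grip_force: 0.0
```

```bash
cat >> h.py <<'E'
def look(n,name):
    p=read_camera(n);cv2.imwrite(f"pics/{name}.png",p["img"]);s=state()
    print(s["t"],np.round(s["eef_pos"],2),np.round(s["ft_force"],2),np.round(s["tcp_rot"],3),round(float(s["opening"]),3));return p
def w2t(d,yaw): d=np.array(d,float);e=np.array([np.cos(yaw),np.sin(yaw)]);f=np.array([np.sin(yaw),-np.cos(yaw)]);return np.round([d[:2]@e,d[:2]@f],2)
E
python3 - <<'E'
from h import *
p=look("wrist","w1")
h=cv2.cvtColor(p["img"],cv2.COLOR_BGR2HSV)
m=((h[...,0]>105)&(h[...,0]<130)&(h[...,1]>150)&(h[...,2]>50)).astype(np.uint8)
n,l,st,c=cv2.connectedComponentsWithStats(m);print([(x.tolist(),y.round(1).tolist(),atz(p,*y,165).round(1)) for x,y in zip(st[1:],c[1:]) if x[4]>60])
for k,v in pts([570.9,-19.3,-.097,1.036,1.277]).items():print(k,np.round(proj(p,v)))
E
```

```text
2.55 [493.61 101.02 239.85] [-2.11  2.06 -0.87] [-3.141e+00 -2.000e-03  4.050e-01] 0.65
[([315, 232, 19, 32, 496], [323.7, 247.7], array([497.9,  97.8, 165. ]))]
hinge [450. 175.]
piv [592. 221.]
ring [325. 258.]
latch [695. 350.]
```

View pics/w1.png

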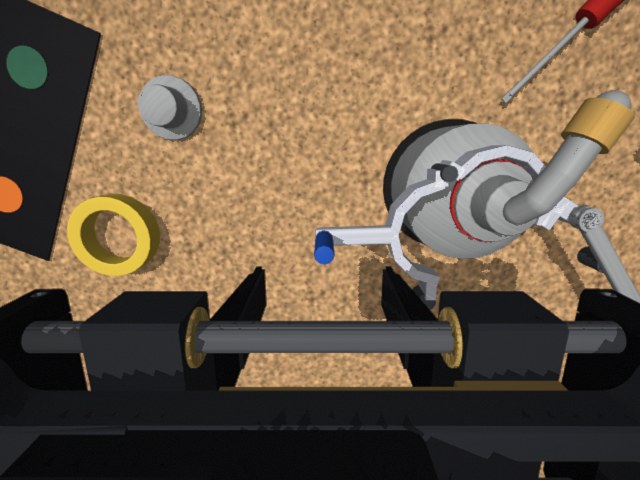

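The fit holds: the hinge is predicted at (450, 175) and seen at (449, 173). The blue knob's top is near (324, 256), between the fingers. I'll go down and grip it.

jog_arm(
  motion=[
    [[0.3, 0, 40], 0],
    [[0.3, 0, 82], 0],
    [[0.3, 0, 82], 0],
    [[0.3, 0, 82], 0],
  ],
)

```text
t: 2.95
eef_pos: [491.9, 94.2, 158.2]
tcp_rot: [-3.141, 0.001, 0.403]
ft_force: [0.1, -0.9, 0.3]
opening: 0.648
grip_force: 0.0
```

jog_arm(
  motion=[
    [[0, 0, 0], 0],
    [[0, 0, 0], 0],
    [[0, 0, 0], 0],
    [[0, 0, 0], 0],
    [[0, 0, 0], 0],
  ],
  grip=1,
)

```text
t: 3.45
eef_pos: [491.8, 94.2, 158.0]
tcp_rot: [3.141, -0.001, 0.403]
ft_force: [-0.4, -0.5, 0.5]
opening: 0.288
grip_force: 0.0
```

jog_arm(
  motion=[
    [[0, 0, 0], 0],
    [[0, 0, 0], 0],
    [[0, 0, 0], 0],
    [[0, 0, 0], 0],
  ],
)

```text
t: 3.85
eef_pos: [490.6, 94.8, 157.6]
tcp_rot: [-3.14, 0.002, 0.403]
ft_force: [-5.9, 4.4, 5.6]
opening: 0.145
grip_force: 30.0
```

Run:
```python
from h import *
s=state();print(s["t"],np.round(s["eef_pos"],2),s["opening"],s["grip_force"],np.round(s["ft_force"],2))
q=[570.9,-19.3,-.097,1.036,1.277];o=pts(q)["ring"]
for r in (.95,.86,.77,.68,.59,.50,.41,.32,.25,.18,.14,.12,.1,.08,.06,.04,.02,0):
    k=pts(q[:3]+[r,1.2])["ring"];print(r,k.round(1)[:2],w2t(k-o,.403))
```

```text
3.85 [490.63  94.79 157.63] 0.14451561431904325 29.998872578144073 [-5.88  4.42  5.56]
0.95 [486.5  86.7] [-7.82  4.75]
0.86 [481.6  78.5] [-15.54  10.42]
0.77 [477.5  69.8] [-22.72  16.76]
0.68 [474.2  60.9] [-29.29  23.72]
0.59 [471.7  51.6] [-35.22  31.24]
0.5 [470.   42.2] [-40.44  39.27]
0.41 [469.2  32.6] [-44.93  47.73]
0.32 [469.2  23.1] [-48.63  56.56]
0.25 [469.9  15.6] [-50.95  63.64]
0.18 [471.    8.3] [-52.78  70.86]
0.14 [471.9   4.1] [-53.59  75.04]
0.12 [472.4   2.1] [-53.93  77.14]
0.1 [473.  -0.] [-54.23  79.25]
0.08 [473.6  -2. ] [-54.49  81.36]
0.06 [474.2  -4.1] [-54.71  83.48]
0.04 [474.9  -6.1] [-54.88  85.6 ]
0.02 [475.6  -8.1] [-55.02  87.72]
0 [476.3 -10.1] [-55.11  89.85]
```

jog_arm(
  motion=[
    [[-7.8, 4.7, 0], 0],
    [[-15.5, 10.4, 0], 0],
    [[-22.7, 16.8, 0], 0],
    [[-29.3, 23.7, 0], 0],
    [[-35.2, 31.2, 0], 0],
  ],
)

```text
t: 4.35
eef_pos: [468.6, 52.4, 157.6]
tcp_rot: [-3.138, 0.005, 0.404]
ft_force: [-14.3, 7.0, 13.5]
opening: 0.142
grip_force: 30.0
```

jog_arm(
  motion=[
    [[-5.2, 8.1, 0], 0],
    [[-9.7, 16.5, 0], 0],
    [[-13.4, 25.4, 0], 0],
    [[-15.7, 32.4, 0], 0],
    [[-15.7, 32.4, 0], 0],
  ],
)

```text
t: 4.85
eef_pos: [468.2, 15.4, 157.5]
tcp_rot: [-3.14, 0.004, 0.403]
ft_force: [-7.9, -1.0, 7.1]
opening: 0.14
grip_force: 30.0
```

Run:
```python
from h import *
import time
for i in range(6):
    read_camera("top"); s=state();f=s["ft_force"]
    print(s["t"],np.round(s["eef_pos"],2),round(s["opening"],3),round(s["grip_force"],1),np.round(f,2),w2t(f[:2],.403))
```

```text
4.9 [468.17  15.55 157.53] 0.142 30.0 [-8.67 -1.02  6.6 ] [-8.38 -2.46]
4.95 [468.13  15.66 157.53] 0.142 30.0 [-8.44 -1.26  6.72] [-8.26 -2.15]
5.0 [468.13  15.74 157.51] 0.14 30.0 [-8.43 -1.85  7.73] [-8.48 -1.6 ]
5.05 [468.13  15.77 157.52] 0.142 30.0 [-8.7  -2.    6.83] [-8.79 -1.57]
5.1 [468.12  15.82 157.52] 0.14 30.0 [-8.79 -1.45  7.37] [-8.66 -2.12]
5.15 [468.14  15.82 157.54] 0.14 30.0 [-10.03  -1.03   7.56] [-9.63 -2.98]
```

jog_arm(
  motion=[
    [[0, 0, 0], 0],
    [[0, 0, 0], 0],
    [[-1.0, 0, 0], 0],
    [[-1.8, 0, 0], 0],
    [[-1.8, 0, 0], 0],
  ],
  grip=0.7,
)

```text
t: 5.65
eef_pos: [468.1, 15.1, 157.6]
tcp_rot: [3.141, -0.0, 0.403]
ft_force: [-0.3, -0.2, -1.3]
opening: 0.298
grip_force: 0.0
```

jog_arm(
  motion=[
    [[0, 0, 0], 0],
    [[0, 0, 0], 0],
    [[0, 0, 0], 0],
    [[0, 0, 0], 0],
    [[0, 0, 0], 0],
  ],
  grip=1,
)

```text
t: 6.15
eef_pos: [468.1, 15.1, 157.6]
tcp_rot: [3.142, 0.0, 0.403]
ft_force: [-0.2, 0.4, 0.2]
opening: 0.142
grip_force: 30.0
```

```bash
cat >> h.py <<'E'
def forces(n=4,yaw=.403,tang=None):
    for i in range(n):
        read_camera("top"); s=state();f=s["ft_force"]
        print(round(s["t"],2),np.round(s["eef_pos"],2),round(s["opening"],3),round(s["grip_force"],1),np.round(f,2),w2t(f[:2],yaw),None if tang is None else round(float(f[:2]@np.array(tang)),2))
E
python3 - <<'E'
from h import *
forces(4)
p=read_camera("wrist");cv2.imwrite("pics/w2.png",p["img"])
E
```

```text
6.2 [468.14  15.13 157.6 ] 0.142 30.0 [-0.33  0.44 -0.05] [-0.13 -0.53] None
6.25 [468.13  15.13 157.59] 0.139 30.0 [ 0.37  0.12 -0.51] [0.39 0.04] None
6.3 [468.13  15.13 157.61] 0.143 30.0 [ 0.47  0.41 -1.02] [ 0.6  -0.19] None
6.35 [468.15  15.12 157.61] 0.143 30.0 [-0.77 -0.08  0.73] [-0.74 -0.22] None
```

Run:
```python
from h import *
c=np.array([573.7,28.1]);k0=np.array([468.13,15.13]);r0=.2486
for r in (.21,.17,.13,.11,.1,.09,.08,.07,.06,.05,.04,.03,.02,.01,0,-.01):
    a=r0-r;v=k0-c;k=c+[np.cos(a)*v[0]-np.sin(a)*v[1],np.sin(a)*v[0]+np.cos(a)*v[1]]
    print(r,k.round(2),w2t(k-k0,.403))
```

```text
0.21 [468.71  11.07] [-1.06  3.97]
0.17 [469.47   6.88] [-2.    8.12]
0.13 [470.41   2.73] [-2.77 12.3 ]
0.11 [470.93   0.67] [-3.09 14.4 ]
0.1 [ 4.7121e+02 -3.6000e-01] [-3.24 15.46]
0.09 [471.5   -1.38] [-3.37 16.51]
0.08 [471.8  -2.4] [-3.5  17.57]
0.07 [472.11  -3.42] [-3.61 18.62]
0.06 [472.43  -4.43] [-3.71 19.68]
0.05 [472.76  -5.44] [-3.81 20.74]
0.04 [473.1   -6.45] [-3.89 21.8 ]
0.03 [473.46  -7.46] [-3.96 22.86]
0.02 [473.82  -8.46] [-4.02 23.93]
0.01 [474.19  -9.45] [-4.07 24.99]
0 [474.57 -10.45] [-4.11 26.05]
-0.01 [474.96 -11.44] [-4.14 27.12]
```

jog_arm(
  motion=[
    [[-1.1, 4.0, 0], 0],
    [[-2.0, 8.1, 0], 0],
    [[-2.8, 12.3, 0], 0],
    [[-3.1, 14.4, 0], 0],
    [[-3.1, 14.4, 0], 0],
  ],
)

```text
t: 6.9
eef_pos: [470.5, 0.1, 157.6]
tcp_rot: [-3.141, 0.001, 0.402]
ft_force: [-4.1, 0.0, 3.0]
opening: 0.141
grip_force: 30.0
```

jog_arm(
  motion=[
    [[-0.2, 1.0, 0], 0],
    [[-0.3, 2.1, 0], 0],
    [[-0.4, 3.2, 0], 0],
    [[-0.4, 3.2, 0], 0],
  ],
)

```text
t: 7.3
eef_pos: [471.0, -2.3, 157.5]
tcp_rot: [-3.14, 0.002, 0.403]
ft_force: [-7.0, 4.1, 4.2]
opening: 0.144
grip_force: 30.0
```

jog_arm(
  motion=[
    [[-0.1, 1.0, 0], 0],
    [[-0.2, 2.1, 0], 0],
    [[-0.2, 2.1, 0], 0],
    [[-0.2, 2.1, 0], 0],
  ],
)

```text
t: 7.7
eef_pos: [471.3, -3.8, 157.5]
tcp_rot: [-3.139, 0.002, 0.403]
ft_force: [-8.1, 8.5, 5.9]
opening: 0.141
grip_force: 30.0
```

Run:
```python
from h import *
forces(3,tang=(.33,-.944))
```

```text
7.75 [471.26  -3.78 157.49] 0.143 30.0 [-8.03  8.33  5.73] [ -4.12 -10.81] -10.51
7.8 [471.26  -3.79 157.48] 0.142 30.0 [-8.67  7.99  5.95] [ -4.84 -10.75] -10.4
7.85 [471.26  -3.78 157.48] 0.141 30.0 [-7.91  8.59  5.91] [ -3.9  -11.01] -10.72
```

jog_arm(
  motion=[
    [[-0.1, 0.4, 0], 0],
    [[-0.2, 0.8, 0], 0],
    [[-0.3, 1.1, 0], 0],
    [[-0.3, 1.1, 0], 0],
    [[-0.3, 1.1, 0], 0],
  ],
)

```text
t: 8.35
eef_pos: [471.4, -4.5, 157.5]
tcp_rot: [-3.139, 0.002, 0.402]
ft_force: [-6.9, 12.6, 5.1]
opening: 0.145
grip_force: 30.0
```

Run:
```python
from h import *
forces(3,tang=(.301,-.954))
```

```text
8.4 [471.35  -4.5  157.45] 0.144 30.0 [-7.38 12.1   6.7 ] [ -2.04 -14.02] -13.77
8.45 [471.34  -4.52 157.47] 0.14 30.0 [-7.79 12.01  5.9 ] [ -2.45 -14.1 ] -13.8
8.5 [471.37  -4.52 157.47] 0.144 30.0 [-7.58 12.44  5.21] [ -2.1  -14.42] -14.15
```

jog_arm(
  motion=[
    [[0, -0.2, 0], 0],
    [[0, -0.2, 0], 0],
    [[0, -0.2, 0], 0],
    [[0, -0.2, 0], 0],
    [[0, -0.2, 0], 0],
  ],
)

```text
t: 9.0
eef_pos: [471.4, -4.4, 157.5]
tcp_rot: [-3.139, 0.002, 0.402]
ft_force: [-8.0, 11.3, 5.5]
opening: 0.143
grip_force: 30.0
```

Run:
```python
from h import *
forces(4,tang=(.301,-.954))
```

```text
9.05 [471.35  -4.44 157.48] 0.145 30.0 [-7.62 12.14  6.  ] [ -2.25 -14.15] -13.87
9.1 [471.33  -4.44 157.46] 0.138 30.0 [-7.92 11.4   5.69] [ -2.81 -13.6 ] -13.26
9.15 [471.35  -4.44 157.46] 0.142 30.0 [-7.59 11.51  5.64] [ -2.46 -13.56] -13.26
9.2 [471.34  -4.41 157.47] 0.142 30.0 [-6.75 12.24  5.88] [ -1.41 -13.91] -13.71
```

jog_arm(
  motion=[
    [[0.1, -1.0, 0], 0],
    [[0.2, -2.0, 0], 0],
    [[0.3, -3.0, 0], 0],
    [[0.4, -4.0, 0], 0],
    [[0.4, -4.0, 0], 0],
  ],
)

```text
t: 9.7
eef_pos: [470.6, -1.6, 157.5]
tcp_rot: [-3.141, 0.002, 0.402]
ft_force: [-6.5, 1.3, 3.9]
opening: 0.141
grip_force: 30.0
```

jog_arm(
  motion=[
    [[0, 0, 0], 0],
    [[0, 0, 0], 0],
    [[0, 0, 0], 0],
    [[0, 0, 0], 0],
    [[0, 0, 0], 0],
  ],
  grip=0.6,
)

```text
t: 10.2
eef_pos: [471.5, -1.6, 157.6]
tcp_rot: [3.141, -0.0, 0.403]
ft_force: [-0.0, 0.1, -1.0]
opening: 0.396
grip_force: 0.0
```

Run:
```python
from h import *
forces(1,tang=(.301,-.954))
q=[569.5,-19.5,-.097,.08,1.277];d=pts(q)
for k,v in d.items():print(k,v.round(1))
print(w2t(d["latch"]-np.r_[state()["eef_pos"][:2],0],.403))
```

```text
10.25 [471.45  -1.63 157.62] 0.396 0.0 [-0.01 -0.07 -0.08] [-0.03  0.06] 0.06
hinge [574.1  28.3 126. ]
piv [585.6 -81.3 135. ]
ring [472.2  -2.2 165. ]
latch [ 531.5 -171.4  172. ]
[-11.3 179.7]
```

jog_arm(
  motion=[
    [[0, 0, -41], 0],
    [[0, 0, -82], 0],
    [[-2.5, 45, -82], 0],
    [[-5, 90, -82], 0],
    [[-7.5, 135, -82], 0],
  ],
  grip=0.4,
)

```text
t: 10.75
eef_pos: [517.9, -130.1, 240.2]
tcp_rot: [3.141, -0.001, 0.404]
ft_force: [0.0, 0.7, 1.3]
opening: 0.603
grip_force: 0.0
```

jog_arm(
  motion=[
    [[-2.8, 44.8, 0], 0],
    [[-2.8, 44.8, 0], 0],
    [[-2.8, 44.8, 0], 0],
    [[-2.8, 44.8, 0], 0],
  ],
)

```text
t: 11.15
eef_pos: [532.0, -170.2, 239.5]
tcp_rot: [-3.141, 0.0, 0.403]
ft_force: [-0.6, 1.0, 0.6]
opening: 0.599
grip_force: 0.0
```

Run:
```python
from h import *
p=look("wrist","w3")
for k,v in pts([570.9,-19.3,-.097,.07,1.277]).items():print(k,np.round(proj(p,v),1))
h=cv2.cvtColor(p["img"],cv2.COLOR_BGR2HSV)
m=(((h[...,0]<6)|(h[...,0]>174))&(h[...,1]>150)&(h[...,2]>80)).astype(np.uint8)
n,l,st,c=cv2.connectedComponentsWithStats(m);print([(x.tolist(),y.round(1).tolist()) for x,y in zip(st[1:],c[1:]) if x[4]>60])
```

```text
11.2 [ 532.04 -169.98  239.65] [-0.95 -0.18  0.57] [-3.141  0.     0.404] 0.596
hinge [82.2 76.1]
piv [234.9 124.9]
ring [ 55.6 239.2]
latch [324.2 259.3]
[([157, 64, 35, 26, 87], [176.7, 74.3]), ([152, 132, 45, 26, 115], [180.4, 148.2]), ([315, 233, 20, 33, 522], [324.2, 250.0]), ([305, 353, 52, 23, 447], [330.4, 365.2])]
```

View pics/w3.png

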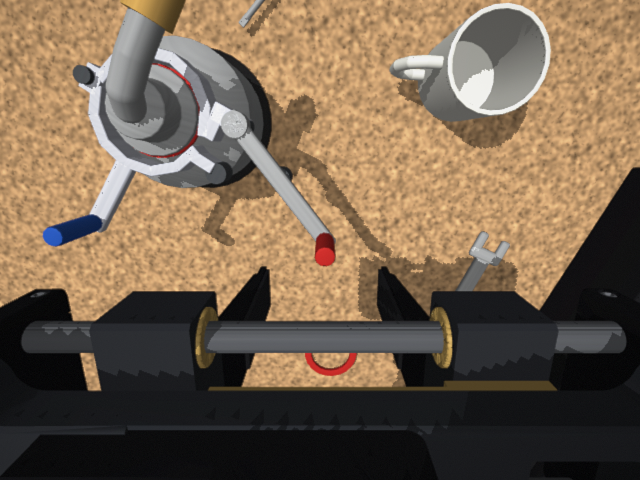

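The red knob's top is at about (325, 256), against a prediction of (324, 259), and it lies between the fingers. The ring is round the flanges, with its blue knob at (54, 237). I'll descend and grip.

jog_arm(
  motion=[
    [[0.3, 0.5, 38], 0],
    [[0.3, 0.5, 76], 0],
    [[0.3, 0.5, 76], 0],
    [[0.3, 0.5, 76], 0],
  ],
)

```text
t: 11.6
eef_pos: [533.0, -170.7, 164.4]
tcp_rot: [-3.141, 0.0, 0.404]
ft_force: [1.0, 0.2, 0.1]
opening: 0.599
grip_force: 0.0
```

jog_arm(
  motion=[
    [[0, 0, 0], 0],
    [[0, 0, 0], 0],
    [[0, 0, 0], 0],
    [[0, 0, 0], 0],
    [[0, 0, 0], 0],
  ],
  grip=1,
)

```text
t: 12.1
eef_pos: [532.9, -171.4, 164.0]
tcp_rot: [3.141, -0.0, 0.403]
ft_force: [-0.6, -0.5, -0.2]
opening: 0.235
grip_force: 0.0
```

jog_arm(
  motion=[
    [[0, 0, 0], 0],
    [[0, 0, 0], 0],
    [[0, 0, 0], 0],
    [[0, 0, 0], 0],
  ],
)

```text
t: 12.5
eef_pos: [532.9, -171.4, 163.7]
tcp_rot: [3.141, -0.0, 0.403]
ft_force: [-0.7, -0.4, 2.2]
opening: 0.139
grip_force: 30.0
```

Run:
```python
from h import *
forces(2)
q=[570.5,-19.5,-.097,.07,1.277];o=pts(q)["latch"]
for l in (1.2,1.1,1.,.9,.8,.7,.6,.5,.4,.3,.25,.2,.15,.1,.05,0,-.03):
    k=pts(q[:4]+[l])["latch"];print(l,k.round(1)[:2],w2t(k-o,.403))
```

```text
12.55 [ 532.87 -171.38  163.7 ] 0.141 30.0 [-0.51  0.83  1.61] [-0.15 -0.97] None
12.6 [ 532.85 -171.38  163.7 ] 0.14 30.0 [-0.53  0.34  2.84] [-0.36 -0.52] None
1.2 [ 525.8 -166.9] [-4.49 -6.72]
1.1 [ 517.5 -160.4] [ -9.52 -15.93]
1.0 [ 510.  -153.2] [-13.61 -25.6 ]
0.9 [ 503.2 -145.1] [-16.71 -35.63]
0.8 [ 497.2 -136.5] [-18.79 -45.91]
0.7 [ 492.2 -127.3] [-19.84 -56.36]
0.6 [ 488.1 -117.6] [-19.84 -66.85]
0.5 [ 484.9 -107.6] [-18.79 -77.3 ]
0.4 [482.8 -97.4] [-16.71 -87.58]
0.3 [481.7 -86.9] [-13.61 -97.61]
0.25 [481.6 -81.7] [ -11.68 -102.49]
0.2 [481.7 -76.4] [  -9.52 -107.28]
0.15 [482.1 -71.2] [  -7.12 -111.95]
0.1 [482.7 -66. ] [  -4.49 -116.49]
0.05 [483.6 -60.8] [  -1.63 -120.89]
0 [484.8 -55.7] [   1.44 -125.15]
-0.03 [485.6 -52.6] [   3.38 -127.63]
```

jog_arm(
  motion=[
    [[-4.5, -6.7, 0], 0],
    [[-9.5, -15.9, 0], 0],
    [[-13.6, -25.6, 0], 0],
    [[-16.7, -35.6, 0], 0],
    [[-18.8, -45.9, 0], 0],
  ],
)

```text
t: 13.1
eef_pos: [496.6, -136.5, 163.5]
tcp_rot: [3.141, 0.0, 0.402]
ft_force: [1.6, -2.2, -0.5]
opening: 0.139
grip_force: 30.0
```

jog_arm(
  motion=[
    [[-1.0, -10.4, 0], 0.1],
    [[-1.0, -20.9, 0], 0.2],
    [[-1.0, -20.9, 0], 0.3],
    [[-1.0, -20.9, 0], 0.3],
    [[-1.0, -20.9, 0], 0.3],
  ],
)

```text
t: 13.6
eef_pos: [487.1, -117.1, 163.6]
tcp_rot: [-3.141, 0.002, 0.105]
ft_force: [-5.8, -1.0, 4.3]
opening: 0.142
grip_force: 30.0
```

Run:
```python
from h import *
forces(3,yaw=.103)
```

```text
13.65 [ 487.1  -117.18  163.52] 0.144 30.0 [-6.25  0.14  4.93] [-6.2  -0.78] None
13.7 [ 487.13 -117.22  163.52] 0.14 30.0 [-5.8  -0.54  4.86] [-5.82 -0.06] None
13.75 [ 487.15 -117.24  163.55] 0.145 30.0 [-4.75 -0.63  4.93] [-4.79  0.14] None
```

jog_arm(
  motion=[
    [[-2.0, -5.2, 0], 0],
    [[-3.1, -10.3, 0], 0],
    [[-3.7, -15.5, 0], 0],
    [[-4.2, -20.6, 0], 0],
    [[-4.2, -20.6, 0], 0],
  ],
)

```text
t: 14.25
eef_pos: [481.5, -97.2, 163.5]
tcp_rot: [3.141, 0.001, 0.104]
ft_force: [-4.3, -4.4, -1.1]
opening: 0.141
grip_force: 30.0
```

Run:
```python
from h import *
forces(2,yaw=.103)
```

```text
14.3 [481.51 -97.31 163.45] 0.141 30.0 [-3.62 -5.02 -0.09] [-4.11  4.62] None
14.35 [481.52 -97.36 163.43] 0.146 30.0 [-3.73 -4.25 -0.14] [-4.15  3.85] None
```

jog_arm(
  motion=[
    [[-0.3, -5.3, 0], 0],
    [[-0.3, -10.6, 0], 0],
    [[-0.1, -14, 0], 0],
    [[0.3, -17, 0], 0],
    [[0.3, -17, 0], 0],
  ],
)

```text
t: 14.85
eef_pos: [480.2, -80.3, 163.3]
tcp_rot: [3.141, 0.001, 0.104]
ft_force: [-1.0, -3.8, -2.6]
opening: 0.139
grip_force: 30.0
```

Run:
```python
from h import *
forces(2,yaw=.103)
```

```text
14.9 [480.19 -80.33 163.32] 0.141 30.0 [-2.95 -2.93 -2.89] [-3.24  2.61] None
14.95 [480.19 -80.38 163.35] 0.14 30.0 [-2.53 -2.53 -2.27] [-2.78  2.25] None
```

jog_arm(
  motion=[
    [[0.7, -4.0, 0], 0],
    [[1.6, -9.2, 0], 0],
    [[2.7, -14.3, 0], 0],
    [[4.2, -19.4, 0], 0],
    [[4.2, -19.4, 0], 0],
  ],
)

```text
t: 15.45
eef_pos: [483.1, -60.1, 163.4]
tcp_rot: [-3.141, -0.0, 0.103]
ft_force: [3.1, 1.9, -8.6]
opening: 0.141
grip_force: 30.0
```

Run:
```python
from h import *
forces(2,yaw=.103)
p=look("scene","s2");cv2.imwrite("pics/s2c.png",cv2.resize(p["img"][170:335,220:440],(800,600),interpolation=cv2.INTER_CUBIC))
```

```text
15.5 [483.07 -60.29 163.39] 0.143 30.0 [ 1.96  1.82 -8.73] [ 2.13 -1.61] None
15.55 [483.04 -60.46 163.4 ] 0.142 30.0 [ 3.12  2.18 -8.84] [ 3.32 -1.85] None
15.6 [483.02 -60.63 163.41] [ 3.89  1.45 -9.18] [-3.141 -0.     0.103] 0.142
```

View pics/s2c.png

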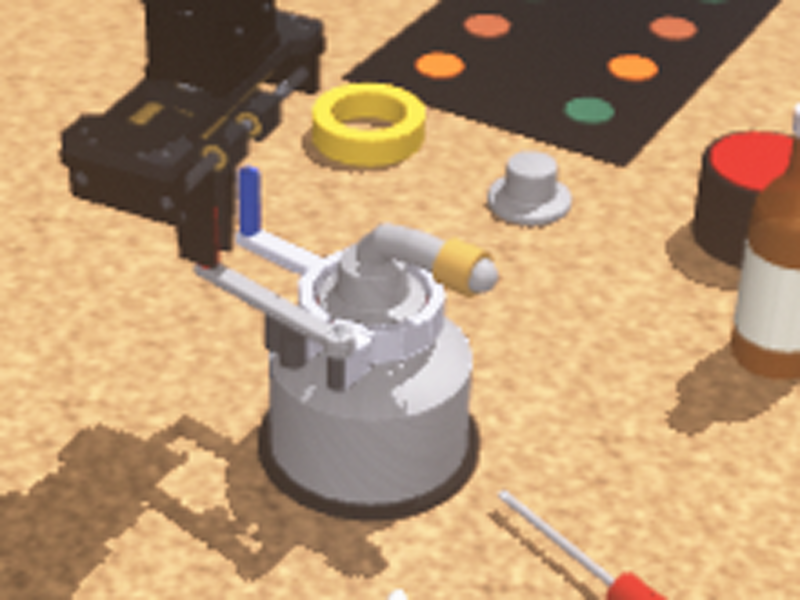

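The lever is past dead centre and now driving itself on, and the ring is shut (blue knob top at crop pixel (249, 172)). Next I push to the stop.

jog_arm(
  motion=[
    [[1.6, -2.5, 0], 0],
    [[2.6, -4.9, 0], 0],
    [[3.3, -6.5, 0], 0],
    [[3.8, -8.0, 0], 0],
    [[3.8, -8.0, 0], 0],
  ],
)

```text
t: 16.1
eef_pos: [485.4, -52.7, 163.4]
tcp_rot: [3.141, 0.001, 0.103]
ft_force: [-3.2, -1.8, -8.0]
opening: 0.139
grip_force: 30.0
```

Run:
```python
from h import *
forces(2,yaw=.103)
```

```text
16.15 [485.44 -52.67 163.45] 0.143 30.0 [-3.34 -1.95 -8.88] [-3.52  1.6 ] None
16.2 [485.45 -52.66 163.46] 0.145 30.0 [-3.53 -2.47 -8.8 ] [-3.76  2.1 ] None
```

jog_arm(
  motion=[
    [[0.1, -1.0, 0], 0],
    [[0.2, -2.0, 0], 0],
    [[0.2, -3.0, 0], 0],
    [[0.2, -3.0, 0], 0],
  ],
)

```text
t: 16.6
eef_pos: [485.5, -52.0, 163.5]
tcp_rot: [3.138, 0.001, 0.104]
ft_force: [-6.0, -25.0, -11.0]
opening: 0.146
grip_force: 30.0
```

Run:
```python
from h import *
forces(2,yaw=.103)
```

```text
16.65 [485.55 -52.03 163.49] 0.143 30.0 [ -6.67 -25.38 -10.88] [-9.24 24.56] None
16.7 [485.55 -52.04 163.5 ] 0.142 30.0 [ -6.66 -25.04 -11.72] [-9.2  24.23] None
```

jog_arm(
  motion=[
    [[-0.8, 1.5, 0], 0],
    [[-1.0, 2.8, 0], 0],
    [[-1.0, 2.8, 0], 0],
  ],
)

```text
t: 17.0
eef_pos: [485.3, -52.6, 163.5]
tcp_rot: [3.141, -0.001, 0.102]
ft_force: [1.9, -3.3, -13.3]
opening: 0.141
grip_force: 30.0
```

jog_arm(
  motion=[
    [[0, 0, 0], 0],
    [[0, 0, 0], 0],
    [[0, 0, 0], 0],
    [[0, 0, 0], 0],
    [[0, 0, 0], 0],
  ],
  grip=0.7,
)

```text
t: 17.5
eef_pos: [485.2, -52.4, 163.9]
tcp_rot: [3.141, -0.001, 0.103]
ft_force: [-0.4, 0.4, -0.9]
opening: 0.3
grip_force: 0.0
```

jog_arm(
  motion=[
    [[0, 0, -20], 0],
    [[0, 0, -50], 0],
    [[0, 0, -90], 0],
    [[-30, 30, -120], 0],
    [[-30, 30, -120], 0],
  ],
)

```text
t: 18.0
eef_pos: [457.7, -87.1, 287.0]
tcp_rot: [3.139, -0.005, 0.102]
ft_force: [0.6, 0.8, -0.6]
opening: 0.3
grip_force: 0.0
```

Run:
```python
from h import *
forces(2)
p=look("top","t3");S=look("scene","s3")
A=cv2.resize(p["img"][180:300,250:410],(800,600),interpolation=cv2.INTER_CUBIC);cv2.imwrite("pics/t3c.png",A)
B=cv2.resize(S["img"][170:335,220:440],(800,600),interpolation=cv2.INTER_CUBIC);cv2.imwrite("pics/s3c.png",B)
w=look("wrist","w4")
for k,v in pts([570.2,-19.4,-.097,0.0,0]).items():print(k,np.round(proj(w,v)),np.round((np.array(proj(S,v))-(220,170))*800/220))
```

```text
18.05 [457.95 -86.4  285.44] 0.3 0.0 [-0.01 -0.74 -0.14] [-0.3   0.68] None
18.1 [458.12 -85.76 284.19] 0.301 0.0 [ 1.16 -0.43  0.67] [0.9  0.85] None
18.15 [458.17 -85.34 283.36] [-0.17 -0.21 -0.96] [-3.142 -0.     0.102] 0.304
18.2 [458.27 -85.09 282.93] [ 0.15  0.38 -0.27] [-3.141e+00  1.000e-03  1.030e-01] 0.301
18.25 [458.31 -84.93 282.67] [-0.98  0.61  0.48] [-3.141e+00  1.000e-03  1.030e-01] 0.304
hinge [197.  73.] [416. 245.]
piv [334.  71.] [336. 332.]
ring [228. 208.] [244. 172.]
latch [287. 205.] [212. 201.]
```

View pics/s3c.png

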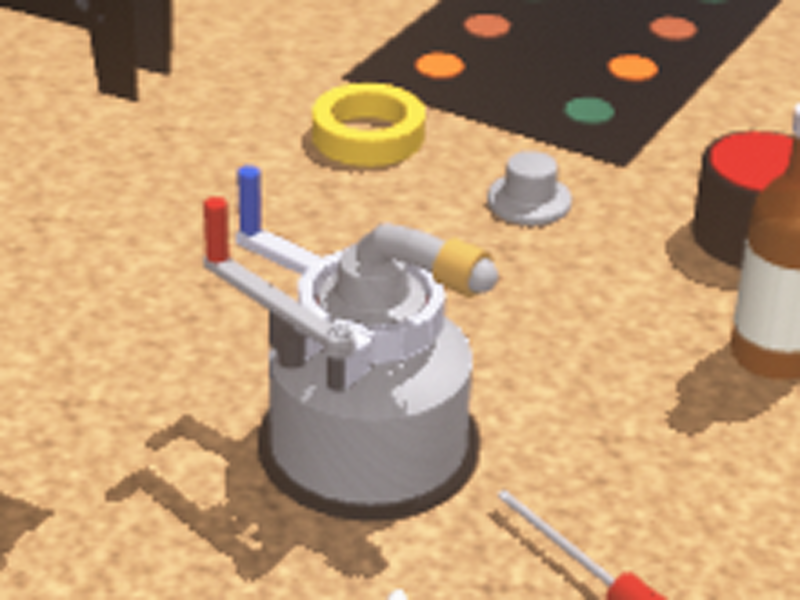

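View pics/w4.png

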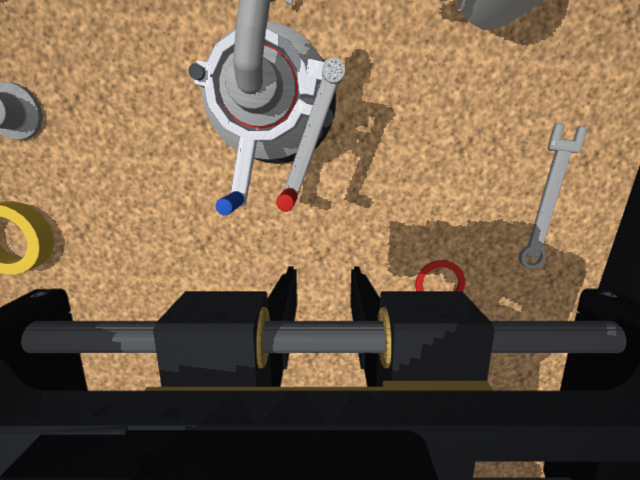

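In the wrist view the red knob is at (286, 203) and the blue knob at (225, 207). Both are within about 3 px of the predicted closed positions, and the gripper is clear. I'll hand the job in.

```bash
python3 -c "
from h import *
print(job_done())"
```

```text
the job is handed in; nothing more can be done
None
```

The job is handed in, with no verdict returned: the ring was swung shut and pressed at about 13–14 N at its knob for about a second, the latch lever was pushed to its stop, and the gripper was released and lifted clear at about 18 s.

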